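Return an empty thread spool through the pedal-lid bin

ROBOT

A 7-joint arm with a two-finger parallel gripper is mounted at the origin on the work surface. World frame = base frame: x ahead of the robot, y to its left, z up, the work surface at z = 0. Lengths are in mm, angles in rad, forces in N, time in s.
With the tool pointing down it reaches from about 350 to 775 mm from the base axis. Payload 3.1 kg.
Tool frame: the origin (TCP) lies at the very end of the fingers, on their centre line; the grasp point (between the pads) lies r.grip_point_offset behind it (r.grip_point_offset is the distance from the TCP to the grasp point, in mm); z points along the fingers, y is the line along which they close (so a half turn about z gives the same grasp; the last joint's range is limited). The gripper opens to 85 mm and grips with 20 to 120 N. Pads are 22 mm wide; open, the fingers measure 114 mm over their backs; the gripper's body (76 mm by 85 mm) begins 54 mm behind the grasp point. The pads swing forward as they close: fully open they stand 13 mm farther back than shut.
Start: joints at [1.186, 0.311, 0.014, 1.512, -0.004, 1.319, -0.027], TCP at [184.902, -518.004, 231.304] pointing down, gripper open.
Joint ranges: [-2.7, 2.7], [-0.3, 1.91], [-1.27, 1.3], [0.12, 2.57], [-1.44, 4.58], [0.2, 2.03], [-3.05, 3.05]. Speed limits (rad/s): [2.79, 2.79, 3.14, 3.14, 3.14, 3.14, 3.14].

INTERFACE

Orientations are given as a unit quaternion [x, y, z, w].
In Python, from workcell import telemetry, capture, camera_info, r gives the robot as it stands.
- The arm moves only by the tool apply_moves, never from a script. Its argument "series" is a list of rows, each an object of numbers: "x", "y", "z": the shift along the tool's x, y, z in cm; "twist": the turn about the tool's z in degrees. In form: [{"x": .., "y": .., "z": .., "twist": ..}, ...]. A call has exactly 10 rows; each row is the pose to reach, as a shift and turn from the pose commanded when the call began, along the tool's axes at that moment; what a row does not reach only later rows make up. A row lasts 1/12 s, in which the tool goes at most 41.7 mm and 7.16 degrees, less where a joint would pass 70% of its speed; a pose out of reach is approached as far as the arm can. A call with a gripper value outside its range is refused whole. "hand" is the finger opening in cm, from 0 to 8.54, set as the call begins (left out, the last holds). The fingers move at their own pace and stop on an object; the grip force is fixed at half the most. Time passes only in rows, so rows that repeat a pose let the fingers close, or fill a call up. It gives the time, the measured TCP pose, the force, the opening and the grip force at its end, in the units of the state.
- telemetry.read_state(): the state, without advancing time (a new reading comes with each control period).
- capture(name): name is "scene" or "side" or "wrist"; returns (picture, depth): 480x640x3 uint8, blue, green, red; 480x640 float32, mm along the optical axis (not along the pixel's ray), 0 where there is no reading.
- camera_info(name): a dict with "mtx" (3x3 intrinsics, pixels), "k1" (the pictures are not rectified: a ray, as slopes to the right and down, at radius r is drawn at 1 + k1 r^2 times it, then the intrinsics apply), "R" (3x3) and "t" (3): a world point X has camera coordinates R X + t; the wrist camera has in their place "mount" (4x4, takes a point from camera to tool coordinates, whose origin is the TCP and whose axes are the flange's). Camera axes: x right, y down, z forward; pixel columns grow to the right and rows downward; lengths in mm; the calibration is good to about 2 mm. A picture is of the moment at which its call begins: read the wrist's pose just before it. camera_info takes no time and is no camera call.
- r.hand_in(): hands the job in; it is judged then, once.
The state is a dict: "t": time; "joint_pos": joint angles; "joint_vel": joint speeds; "joint_torque": joint torques, N m; "position": TCP position; "tcp_rot": TCP orientation; "contact_force": force on the tool from outside, world axes, zero at the start; "torque": the same for the moment, N m; "width": finger opening in mm; "grasp_force": force on a finger pad.
Only numpy, scipy, OpenCV 4.12 (cv2) and the standard library are available. Lean on these libraries where they do the work, as an engineer would, in place of code of your own. Each camera call takes 0.05 s, during which the arm holds its last target. There are 200 camera calls.

TASK

Take the empty white thread spool from the wooden rack and lay it crosswise on the sloping chute of the blue returns bin, so that it rests there against the shut clear lid. Then press the bin's pedal all the way down onto its stop and keep it there firmly for a second, at about 15 newtons and never over 24, so that the lid opens fully and the spool rolls in; ease the pedal back up so that the lid comes down slowly without dropping, and let go. Work the lid by the pedal only, and leave the full brown spool, the glue jar and the hammer as they are.

Things in the scene. Friction and masses are not known exactly. Their poses are not given: they have to be found in the camera images.
- bin: Blue open-topped bench bin, fixed, 150 x 150 mm, walls 110 mm high; origin on the bench under its centre; x points from its chute (front) to its back, y to its left, z up. Covered by the clear lid, whose front stands at x = -83 mm. Chute at the front (-x), pedal at its right side (-y). With the lid open a spool on the chute rolls over the front wall into the bin.
- chute_set (a point): Where to set the spool's centre on the chute (axis along the bin's y): above two aluminium rails, 54 mm apart inside, open between, sloping 0.25 rad down to the lid. A spool of 20 mm radius just lies on the rails with its centre here (21 mm above them), 77 mm ahead of the lid's front; let go, it rolls down to the lid. Side fins 98 mm apart, 22 mm above the rails.
- pedal_spot (a point): Point on the bench straight below the middle of the pedal's 60 x 60 mm black rubber tread with orange ribs. The tread's height is adjustable and not measured: its top at rest is 69 to 113 mm above this point, to be found by feel or sight. Pressed down it drops 35 mm, against about 4 to 9 N of spring and lid weight, to a hard stop.
- pedal_stop (a point): Point on the bench below the pivot of the pedal's steel lever, 130 mm behind the tread. The tread's rubber gives about 1 mm for every 3 N (10 mm at most), also on the stop, so the push there rises gradually. Hold about 15 N on the stop; over 24 N strains the linkage. Let go suddenly, the pedal springs up and the lid slams.
- lid (a joint): Clear plastic hood lid with orange edges, 162 x 158 x 52 mm, covering the bin, hinged at the back of the bin (x = +76 mm, z = 111 mm in the bin's frame). Angle in rad: 0 shut, about 1.0 fully open (pedal on its stop). Tied to the pedal: 1 mm of tread travel gives about 0.028 rad. It has no hold-open and comes down with the pedal.
- empty_mid (a point): Centre of the empty white plastic spool: two round flanges 40 mm across and 10 mm thick, 80 mm long in all, bare core 26 mm across and 60 mm long between the flanges (grip it there); 60 g. Its y axis is the spool's axis. It starts lying level in one of the two saddles of the rack, centre 50 mm above the bench.
- full_mid (a point): Centre of the full spool, same size, wooden flanges, brown thread 36 mm across; lies in the rack's other saddle. To be left there.
- rack: Fixed wooden spool rack, 180 x 100 mm, base 8 mm thick; origin under its centre. Its two saddles are at x = +-55 mm; each is a pair of posts at y = +-36 mm (14 mm thick, 56 mm apart inside, 30 mm high, with edges up to 36 mm) that carry a spool's flanges, spool axis along the rack's y; the middle is open for fingers.
- glue: Closed glue jar with a black cap, 64 mm across, 100 mm high, origin under its centre; leave alone.
- hammer: Hammer lying on the bench to the right; leave alone.
Mind the look-alikes: they are no part of the job. There is more than one size of the part that bears empty_mid; the job needs the middle-sized.

How it is judged:
By the outcome, as a careful person would: the job done as asked, in the order asked, and still so for the second after the job is handed in, with the robot touching nothing.
It also fails if it takes over 58 s, if anything falls off the work surface, if the arm or the gripper's body presses on something with over 40 N, if the wrist force passes 120 N, or if a joint passes its speed limit or range.

## Working session

There is one attempt and no reset: what is moved stays moved. The work goes in short steps, Python scripts to look and compute and a tool call to move; the robot and the scene stay as the last step left them, time stands still between calls to the robot, and variables do not carry over. Pictures are saved under pics/ and viewed, at most 10 in all, crops included, and the job is handed in when it is done.

Besides the shell and the picture viewer there is one more tool, called as a command line: name --argument value ..., lists and objects as JSON in quotes. apply_moves: Moves the arm, as the interface text tells. Its arguments: {"type":"object","properties":{"series":{"type":"array","items":{"type":"object","properties":{"x":{"type":"number"},"y":{"type":"number"},"z":{"type":"number"},"twist":{"type":"number"}}}},"hand":{"type":"number"}},"required":["series"]}

```bash
mkdir -p pics; cat > h.py <<'E'
import numpy as np, cv2
from workcell import telemetry, capture, camera_info, r
from scipy.spatial.transform import Rotation as Ro
def snap(name):
    s=telemetry.read_state(); im,d=capture(name); c=camera_info(name)
    if name=='wrist':
        T=np.eye(4);T[:3,:3]=Ro.from_quat(s['tcp_rot']).as_matrix();T[:3,3]=s['position'];T=T@np.array(c['mount'])
    else:
        T=np.eye(4);T[:3,:3]=np.array(c['R']).T;T[:3,3]=-T[:3,:3]@np.array(c['t'])
    M=np.array(c['mtx']);v,u=np.mgrid[:480,:640]
    p=np.stack([u,v],-1).reshape(-1,1,2).astype(float)
    q=np.stack([(p[:,0,0]-M[0,2])/M[0,0],(p[:,0,1]-M[1,2])/M[1,1]],-1)
    x=q.copy()
    for _ in range(20): x=q/(1+c['k1']*(x**2).sum(1,keepdims=True))
    P=np.c_[x,np.ones(len(x))]*d.reshape(-1,1)
    W=(P@T[:3,:3].T+T[:3,3]).reshape(480,640,3); W[d==0]=np.nan
    return im,d,W,s
E
python3 - <<'E'
from h import *
s=telemetry.read_state();print({k:np.round(v,3) for k,v in s.items()},r.grip_point_offset)
a=[]
for n in ('scene','side'):
    im,d,W,s=snap(n);np.savez(n,im=im,W=W);cv2.imwrite(f'pics/{n}.png',im)
E
```

```text
{'t': np.float64(0.0), 'joint_pos': array([ 1.186,  0.312,  0.014,  1.513, -0.004,  1.319, -0.027]), 'joint_vel': array([ 0.002,  0.002,  0.   , -0.002,  0.   ,  0.001,  0.   ]), 'joint_torque': array([ 1.0000e-03, -3.7992e+01,  1.4600e-01, -2.3059e+01,  1.2000e-02,
        1.4000e-02, -0.0000e+00]), 'position': array([ 184.66 , -517.321,  230.238]), 'tcp_rot': array([ 0.985,  0.171, -0.   , -0.001]), 'contact_force': array([-0.152,  0.568,  0.319]), 'torque': array([0.031, 0.025, 0.019]), 'grasp_force': np.float64(0.0), 'width': np.float64(85.336)} 18.700000000000003
```

View pics/scene.png

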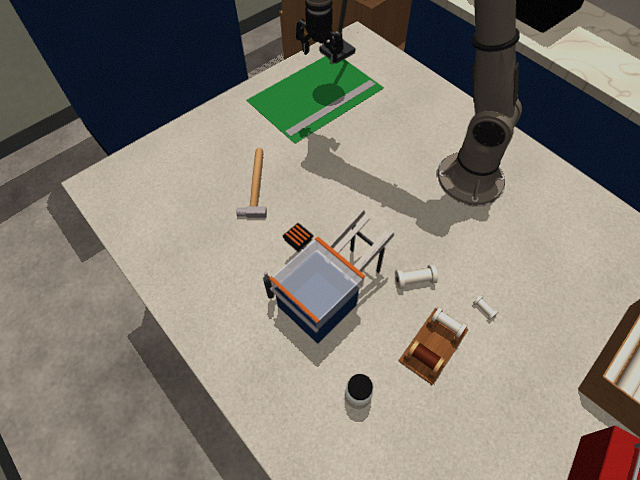

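View pics/side.png

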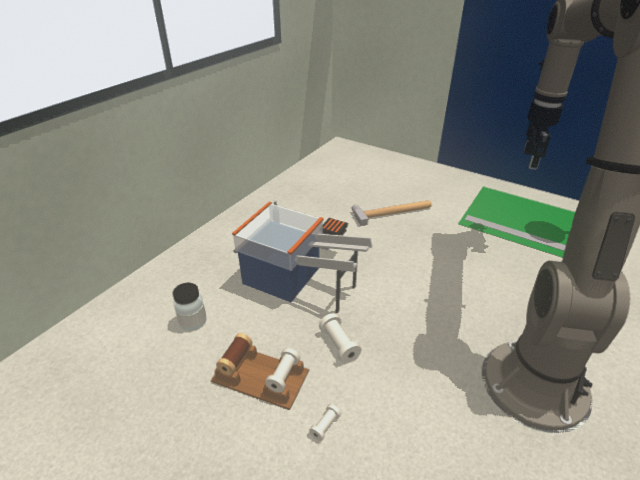

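The scene view shows the white spools: large on the bench at (417,277), small on the bench at (485,307), and one in the rack at (449,322) beside the full brown one at (427,355). The rack one fits, being middle-sized and in a saddle. The bin is at (318,290), its rails at (365,240), its tread at (298,236), the glue at (359,390) and the hammer at (255,185).

```bash
python3 - <<'E'
from h import *
z=np.load('scene.npz');im,W=z['im'],z['W']
cv2.imwrite('pics/crop.png',cv2.resize(im[195:395,220:510],None,fx=2.7,fy=2.7,interpolation=cv2.INTER_CUBIC))
def reg(n,u0,u1,v0,v1,f):
    w=W[v0:v1,u0:u1].reshape(-1,3);c=im[v0:v1,u0:u1].reshape(-1,3).astype(int);m=f(w,c)&np.isfinite(w[:,0]);w=w[m]
    if len(w)<5: print(n,len(w));return
    r_=cv2.minAreaRect(w[:,:2].astype(np.float32));print(n,len(w),np.round(w.mean(0)),'z',np.round(np.percentile(w[:,2],[5,50,95])),[np.round(a) for a in r_[:2]],round(r_[2],1),'corners',np.round(cv2.boxPoints(r_)).tolist())
reg('spool',425,475,302,340,lambda w,c:(w[:,2]>45)&(c.min(1)>120))
reg('full',405,450,335,375,lambda w,c:(w[:,2]>50))
reg('rackbase',390,480,300,390,lambda w,c:(w[:,2]>4)&(w[:,2]<100))
reg('tread',278,315,220,256,lambda w,c:(w[:,2]>50))
reg('rails',320,400,205,290,lambda w,c:(w[:,2]>60)&(c.max(1)-c.min(1)<60))
reg('orange',255,375,230,330,lambda w,c:(c[:,2]>170)&(c[:,0]<90)&(w[:,2]>90))
reg('orangeF',315,375,230,285,lambda w,c:(c[:,2]>170)&(c[:,0]<90)&(w[:,2]>90))
reg('orangeB',265,322,270,330,lambda w,c:(c[:,2]>170)&(c[:,0]<90)&(w[:,2]>90))
reg('all bin',255,375,235,345,lambda w,c:(w[:,2]>20))
for u,v in [(361,219),(389,240),(363,215),(340,247),(365,265),(392,236),(298,236),(318,290)]: print(u,v,np.round(W[v,u]))
E
```

```text
spool 316 [446. 281.  61.] z [54. 61. 69.] [array([444., 281.]), array([36., 80.])] 12.4 corners [[418.0, 316.0], [435.0, 238.0], [470.0, 245.0], [453.0, 324.0]]
full 510 [556. 303.  62.] z [54. 63. 69.] [array([553., 302.]), array([38., 81.])] 11.9 corners [[526.0, 338.0], [543.0, 259.0], [580.0, 267.0], [564.0, 346.0]]
rackbase 2551 [506. 294.  28.] z [ 4. 10. 66.] [array([486., 300.]), array([216., 241.])] 51.5 corners [[325.0, 290.0], [513.0, 140.0], [648.0, 310.0], [459.0, 459.0]]
tread 674 [ 593. -120.  109.] z [ 74.  97. 162.] [array([ 594., -108.]), array([147.,  75.])] 74.1 corners [[538.0, -168.0], [610.0, -189.0], [650.0, -47.0], [578.0, -26.0]]
rails 2412 [546.  17. 148.] z [115. 158. 164.] [array([543.,  11.]), array([243., 142.])] 6.2 corners [[414.0, 69.0], [429.0, -73.0], [671.0, -47.0], [656.0, 95.0]]
orange 492 [638. -11. 154.] z [ 95. 165. 168.] [array([644., -35.]), array([177., 256.])] 4.2 corners [[546.0, 86.0], [565.0, -169.0], [741.0, -156.0], [723.0, 99.0]]
orangeF 204 [571.   7. 165.] z [162. 165. 167.] [array([571.,   5.]), array([ 10., 157.])] 5.3 corners [[558.0, 83.0], [573.0, -73.0], [583.0, -72.0], [569.0, 84.0]]
orangeB 209 [724.  21. 166.] z [162. 166. 169.] [array([724.,  20.]), array([  8., 158.])] 4.7 corners [[713.0, 98.0], [726.0, -59.0], [735.0, -58.0], [722.0, 99.0]]
all bin 6717 [643.  14. 138.] z [ 47. 160. 165.] [array([599., -41.]), array([278., 259.])] 5.1 corners [[450.0, 76.0], [472.0, -183.0], [749.0, -158.0], [726.0, 100.0]]
361 219 [ 375. -110.    5.]
389 240 [436.  45. 143.]
363 215 [434. -53. 144.]
340 247 [535. -30. 122.]
365 265 [525.  52. 128.]
392 236 [425.  44. 149.]
298 236 [ 586. -139.   96.]
318 290 [668.  40. 164.]
```

View pics/crop.png

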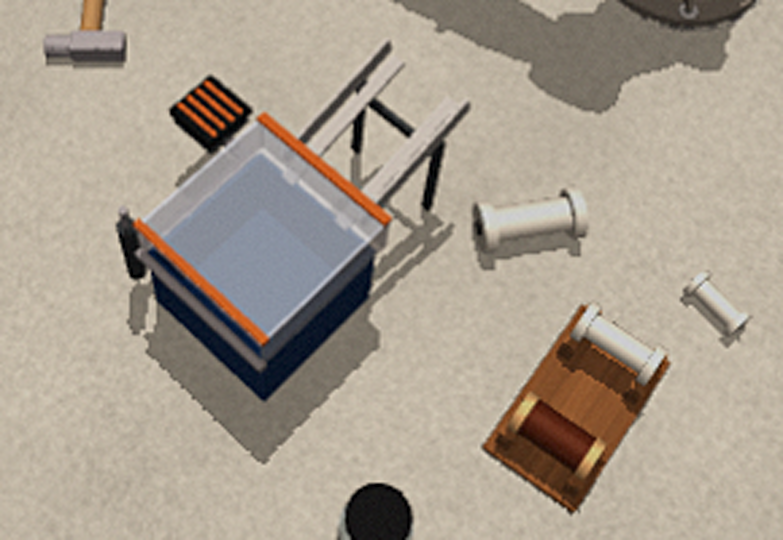

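The enlarged crop confirms it: the rack's white spool measures 80 x ~38 mm, so it is the middle one, with the larger and smaller ones on the bench. Next I measure the tread and rails in the bin frame.

```bash
python3 - <<'E'
from h import *
for n in('scene','side'):
    z=np.load(n+'.npz');im,W=z['im'],z['W']
    a=np.radians(5.3);R=np.array([[np.cos(a),np.sin(a)],[-np.sin(a),np.cos(a)]])
    w=W.reshape(-1,3);c=im.reshape(-1,3).astype(int);ok=np.isfinite(w[:,0]);w=w[ok];c=c[ok]
    b=(w[:,:2]-[649.5,12.7])@R.T;z_=w[:,2]
    m=(b[:,0]<-90)&(b[:,0]>-280)&(abs(b[:,1])<70)&(z_>90)
    for lo in range(-65,65,8):
        k=m&(b[:,1]>=lo)&(b[:,1]<lo+8)
        if k.sum()>8:
            A=np.c_[b[k,0]+160,np.ones(k.sum())];s=np.linalg.lstsq(A,z_[k],rcond=None);res=z_[k]-A@s[0]
            print(n,lo,k.sum(),np.round(s[0],2),'sd',round(res.std(),1),'x',np.round([b[k,0].min(),b[k,0].max()]))
    k=(z_>60)&(z_<115)&(b[:,1]<-88)&(b[:,1]>-210)&(b[:,0]>-130)&(b[:,0]<40)
    rr=cv2.minAreaRect(b[k].astype(np.float32));print('tread bin',k.sum(),rr,np.percentile(z_[k],[5,50,95]))
    k&=(c[:,2]>150)&(c[:,0]<100);print('ribs',k.sum(),b[k].mean(0),cv2.minAreaRect(b[k].astype(np.float32)),np.median(z_[k]),'world',w[k].mean(0))
    k=(z_>50)&(z_<80)&(abs(w[:,0]-446)<60)&(abs(w[:,1]-281)<60)&(c.min(1)>110)
    print('spool',cv2.minAreaRect(w[k,:2].astype(np.float32)))
E
```

```text
scene -57 34 [ -0.21 150.23] sd 7.6 x [-226. -101.]
scene -49 222 [ -0.23 141.64] sd 9.5 x [-227.  -97.]
scene -41 122 [ -0.25 132.89] sd 5.0 x [-224. -108.]
scene -33 157 [ -0.21 131.41] sd 8.0 x [-224. -105.]
scene -25 16 [-0.87 93.27] sd 13.8 x [-215. -166.]
scene -17 13 [-0.79 88.83] sd 3.6 x [-193. -185.]
scene -9 10 [-0.58 95.98] sd 3.4 x [-193. -187.]
scene -1 13 [-0.68 91.95] sd 3.2 x [-192. -185.]
scene 7 11 [-0.57 94.88] sd 5.0 x [-191. -186.]
scene 23 63 [ -0.24 133.51] sd 2.3 x [-224. -105.]
scene 31 149 [ -0.26 133.78] sd 2.1 x [-224. -104.]
scene 39 61 [ -0.23 132.99] sd 9.4 x [-221. -107.]
scene 47 246 [ -0.16 140.83] sd 15.0 x [-225.  -99.]
tread bin 518 ((-79.66032409667969, -149.88478088378906), (61.43027877807617, 62.74179458618164), 0.7021277546882629) [72.52399101 95.67083208 99.71966456]
ribs 121 [ -79.08535086 -149.31664636] ((-79.27464294433594, -148.73153686523438), (49.04703140258789, 42.91469192504883), 87.41696166992188) 97.31577268136948 world [ 584.54522923 -143.28343295   97.03167034]
spool ((444.17718505859375, 280.5282287597656), (36.4597282409668, 80
[... 275 characters left out ...]
72e+02] sd 10.7 x [-209.  -92.]
side 23 12 [-1.22 69.78] sd 4.8 x [-227. -189.]
side 31 16 [-1.17 72.96] sd 5.2 x [-227. -191.]
side 39 21 [  0.16 130.74] sd 21.9 x [-227. -104.]
side 47 595 [ -0.21 138.82] sd 12.7 x [-232.  -90.]
tread bin 337 ((-83.817626953125, -148.37002563476562), (60.143829345703125, 63.04351043701172), 0.5347000360488892) [76.23376841 96.7588454  99.12330854]
ribs 90 [ -82.34507988 -150.66429328] ((-81.75868225097656, -149.8194580078125), (41.713504791259766, 52.9366340637207), 0.9104229211807251) 97.57512772337395 world [ 581.42391946 -144.92642136   97.61720048]
spool ((439.490478515625, 280.3752746582031), (38.118492126464844, 81.51837158203125), 11.75414752960205)
```

apply_moves --series '[{"x": 3.2, "y": -2.5, "z": -0.3, "twist": -6}, {"x": 6.4, "y": -5, "z": -0.6, "twist": -12}, {"x": 9.5, "y": -7.4, "z": -0.9, "twist": -18}, {"x": 12.7, "y": -9.8, "z": -1.2, "twist": -24}, {"x": 15.8, "y": -12.3, "z": -1.5, "twist": -30}, {"x": 19, "y": -14.8, "z": -1.8, "twist": -36}, {"x": 22.2, "y": -17.2, "z": -2.1, "twist": -42}, {"x": 25.4, "y": -19.7, "z": -2.4, "twist": -48}, {"x": 28.5, "y": -22.2, "z": -2.7, "twist": -54}, {"x": 31.6, "y": -24.6, "z": -2.9, "twist": -60}]'

```text
t: 0.93
position: [400.2, -178.0, 260.4]
tcp_rot: [0.766, 0.642, -0.0, 0.0]
contact_force: [0.6, 0.2, -0.5]
width: 85.1
grasp_force: 0.0
```

apply_moves --series '[{"x": 3.9, "y": -0.5, "z": 0.2, "twist": -3}, {"x": 7.9, "y": -0.9, "z": 0.4, "twist": -6}, {"x": 11.8, "y": -1.4, "z": 0.6, "twist": -9}, {"x": 15.7, "y": -1.8, "z": 0.8, "twist": -12}, {"x": 19.7, "y": -2.3, "z": 1, "twist": -15}, {"x": 23.6, "y": -2.8, "z": 1.2, "twist": -18}, {"x": 27.5, "y": -3.2, "z": 1.4, "twist": -20}, {"x": 31.4, "y": -3.7, "z": 1.6, "twist": -22}, {"x": 35.4, "y": -4.1, "z": 1.8, "twist": -22}, {"x": 39.3, "y": -4.6, "z": 2, "twist": -22}]'

```text
t: 1.77
position: [424.9, 216.3, 240.0]
tcp_rot: [0.632, 0.775, -0.0, 0.0]
contact_force: [1.4, 0.5, 0.6]
width: 85.3
grasp_force: 0.0
```

```bash
python3 - <<'E'
from h import *
im,d,W,s=snap('wrist');cv2.imwrite('pics/w1.png',im)
print(s['position'],s['tcp_rot'])
w=W.reshape(-1,3);c=im.reshape(-1,3).astype(int)
k=(w[:,2]>45)&(w[:,2]<80)&(abs(w[:,0]-446)<45)&(abs(w[:,1]-281)<60)&(c.min(1)>90)
print(k.sum(),cv2.minAreaRect(w[k,:2].astype(np.float32)),np.percentile(w[k,2],[50,98]))
E
```

```text
[424.94662124 216.29453156 239.98903105] [ 6.32002454e-01  7.74966344e-01 -1.39330913e-04  2.09564606e-04]
3080 ((441.0890808105469, 280.0448303222656), (38.593971252441406, 79.44355773925781), 11.495213508605957) [62.34425351 70.42276054]
```

View pics/w1.png

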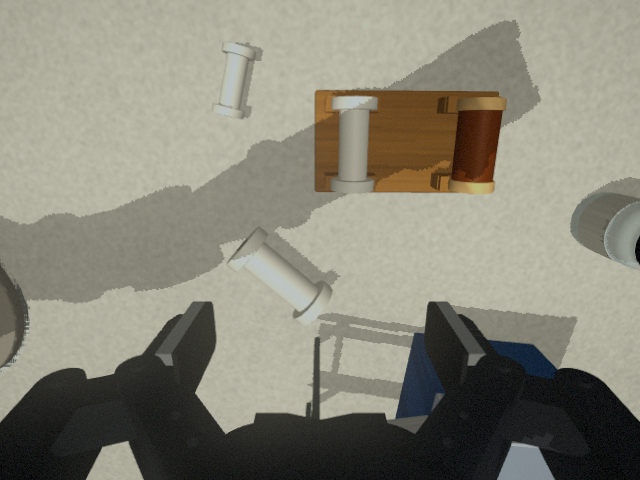

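The wrist view shows the white rack spool at (352,143), square to the fingers, so I go above it and down.

apply_moves --series '[{"x": 2, "y": 1, "z": 0}, {"x": 4, "y": 2, "z": 1}, {"x": 6, "y": 3, "z": 4}, {"x": 6, "y": 3, "z": 7.5}, {"x": 6, "y": 3, "z": 11}, {"x": 6, "y": 3, "z": 14}, {"x": 6, "y": 3, "z": 16.5}, {"x": 6, "y": 3, "z": 18.5}, {"x": 6, "y": 3, "z": 20}, {"x": 6, "y": 3, "z": 20.9}]'

```text
validation failed for argument at $.se...
```

apply_moves --series '[{"z": 0}, {"z": 0}, {"z": 0}, {"z": 0}, {"z": 0}, {"z": 0}, {"z": 0}, {"z": 0}, {"z": 0}, {"z": 0}]' --hand 1.5

```text
validation failed for argument at $.se...
```

apply_moves --series '[{"x": 2, "y": 1, "z": 0, "twist": 0}, {"x": 4, "y": 2, "z": 1, "twist": 0}, {"x": 6, "y": 3, "z": 4, "twist": 0}, {"x": 6, "y": 3, "z": 7.5, "twist": 0}, {"x": 6, "y": 3, "z": 11, "twist": 0}, {"x": 6, "y": 3, "z": 14, "twist": 0}, {"x": 6, "y": 3, "z": 16.5, "twist": 0}, {"x": 6, "y": 3, "z": 18.5, "twist": 0}, {"x": 6, "y": 3, "z": 20, "twist": 0}, {"x": 6, "y": 3, "z": 20.9, "twist": 0}]'

```text
t: 2.65
position: [441.0, 278.0, 28.8]
tcp_rot: [0.632, 0.775, -0.002, -0.001]
contact_force: [0.4, -0.8, -0.1]
width: 85.3
grasp_force: 0.0
```

apply_moves --series '[{"x": 0, "y": 0, "z": 0, "twist": 0}, {"x": 0, "y": 0, "z": 0, "twist": 0}, {"x": 0, "y": 0, "z": 0, "twist": 0}, {"x": 0, "y": 0, "z": 0, "twist": 0}, {"x": 0, "y": 0, "z": 0, "twist": 0}, {"x": 0, "y": 0, "z": 0, "twist": 0}, {"x": 0, "y": 0, "z": 0, "twist": 0}, {"x": 0, "y": 0, "z": 0, "twist": 0}, {"x": 0, "y": 0, "z": 0, "twist": 0}, {"x": 0, "y": 0, "z": 0, "twist": 0}]' --hand 1.5

```text
t: 3.48
position: [443.3, 280.2, 32.5]
tcp_rot: [0.632, 0.775, 0.001, 0.001]
contact_force: [-0.3, -0.4, 6.9]
width: 24.3
grasp_force: 58.8
```

apply_moves --series '[{"x": 0, "y": 0, "z": -0.5, "twist": 0}, {"x": 0, "y": 0, "z": -1.5, "twist": 0}, {"x": 0, "y": 0, "z": -3.2, "twist": 0}, {"x": 0, "y": 0, "z": -5.5, "twist": 0}, {"x": 0, "y": 0, "z": -8, "twist": 0}, {"x": 0, "y": 0, "z": -11, "twist": 0}, {"x": 0, "y": 0, "z": -14, "twist": 0}, {"x": 0, "y": 0, "z": -16.5, "twist": 0}, {"x": 0, "y": 0, "z": -18.2, "twist": 0}, {"x": 0, "y": 0, "z": -19, "twist": 0}]'

```text
t: 4.32
position: [443.3, 280.8, 224.7]
tcp_rot: [0.632, 0.775, 0.002, 0.001]
contact_force: [-0.2, -0.6, -0.4]
width: 24.3
grasp_force: 58.9
```

```bash
python3 - <<'E'
from h import *
im,d,W,s=snap('wrist');cv2.imwrite('pics/w2.png',im)
print(s['position'],s['tcp_rot'],s['width'],s['contact_force'])
E
```

```text
[443.25871776 280.8153961  224.70244002] [0.63157963 0.77530654 0.00246979 0.00091601] 24.29599131693379 [-0.2285233  -0.64752047 -0.3589149 ]
```

View pics/w2.png

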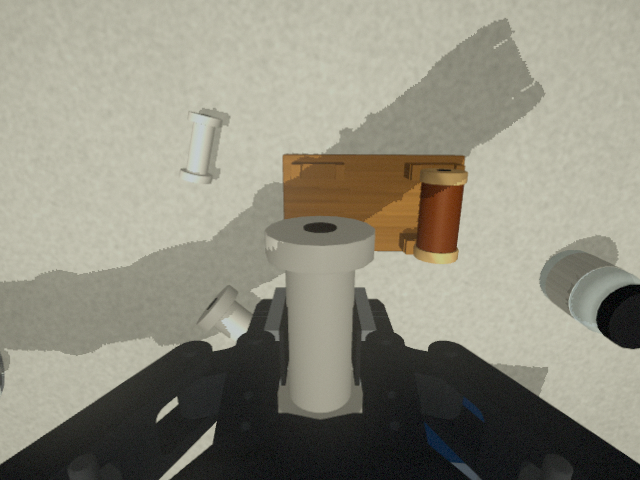

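The wrist view shows the spool held level and centred, flange at (320,240), and the rack's other spool untouched. Now I carry it above the chute.

apply_moves --series '[{"x": -1.5, "y": -0.1, "z": 0, "twist": 0.5}, {"x": -4.5, "y": -0.2, "z": 0, "twist": 1}, {"x": -8.5, "y": -0.3, "z": 0, "twist": 2}, {"x": -12.5, "y": -0.4, "z": 0, "twist": 3}, {"x": -16.5, "y": -0.6, "z": 0, "twist": 4}, {"x": -20.5, "y": -0.7, "z": 0, "twist": 5}, {"x": -24, "y": -0.8, "z": 0, "twist": 6}, {"x": -26.8, "y": -0.9, "z": 0, "twist": 6.4}, {"x": -28, "y": -1, "z": 0, "twist": 6.4}, {"x": -28.6, "y": -1, "z": 0, "twist": 6.4}]'

```text
t: 5.2
position: [489.5, -6.4, 219.6]
tcp_rot: [0.676, 0.737, -0.002, -0.001]
contact_force: [-0.2, -0.2, -1.2]
width: 24.4
grasp_force: 58.9
```

```bash
python3 - <<'E'
from h import *
a=[]
for n in('scene','side'):
    im,d,W,s=snap(n); a.append(cv2.resize(im[170:310,270:430] if n=='scene' else im[150:310,200:400],(400,350 if n=='scene' else 320)))
a=[cv2.resize(x,(400,340)) for x in a]
cv2.imwrite('pics/c3.png',np.hstack(a));print(s['position'],s['tcp_rot'],s['contact_force'])
E
```

```text
[489.84921107  -5.73708192 219.86258026] [ 6.75776991e-01  7.37104759e-01 -1.22703054e-03 -7.26840245e-04] [ 0.8102535  -0.51829531 -0.25001501]
```

View pics/c3.png

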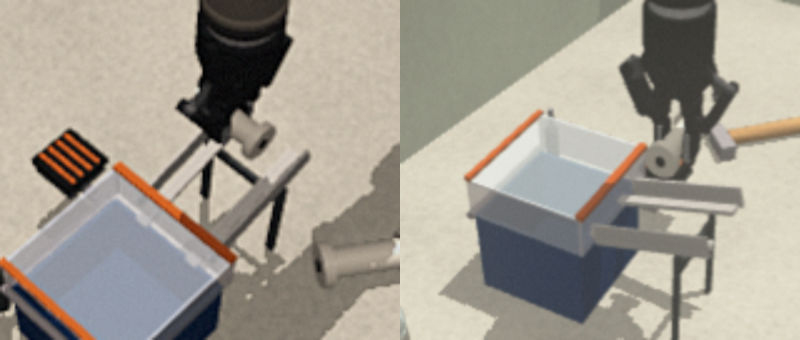

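The views show the spool held above the chute, left of centre-line by nothing notable and parallel to the lid edge, so I lower it.

apply_moves --series '[{"x": 0, "y": 0, "z": 0.5, "twist": 0}, {"x": 0, "y": 0, "z": 1.5, "twist": 0}, {"x": 0, "y": 0, "z": 3, "twist": 0}, {"x": 0, "y": 0, "z": 4.5, "twist": 0}, {"x": 0, "y": 0, "z": 5.8, "twist": 0}, {"x": 0, "y": 0, "z": 6.8, "twist": 0}, {"x": 0, "y": 0, "z": 7.5, "twist": 0}, {"x": 0, "y": 0, "z": 7.9, "twist": 0}, {"x": 0, "y": 0, "z": 8, "twist": 0}, {"x": 0, "y": 0, "z": 8, "twist": 0}]'

```text
t: 6.13
position: [490.5, -2.2, 141.3]
tcp_rot: [0.674, 0.739, 0.0, 0.0]
contact_force: [0.4, -0.5, -0.6]
width: 24.5
grasp_force: 58.9
```

apply_moves --series '[{"x": 0, "y": 0, "z": 0.1, "twist": 0}, {"x": 0, "y": 0, "z": 0.2, "twist": 0}, {"x": 0, "y": 0, "z": 0.3, "twist": 0}, {"x": 0, "y": 0, "z": 0.3, "twist": 0}, {"x": 0, "y": 0, "z": 0.3, "twist": 0}, {"x": 0, "y": 0, "z": 0.3, "twist": 0}, {"x": 0, "y": 0, "z": 0.3, "twist": 0}, {"x": 0, "y": 0, "z": 0.3, "twist": 0}, {"x": 0, "y": 0, "z": 0.3, "twist": 0}, {"x": 0, "y": 0, "z": 0.3, "twist": 0}]'

```text
t: 6.97
position: [490.6, -2.6, 138.4]
tcp_rot: [0.674, 0.739, 0.0, 0.0]
contact_force: [0.2, -0.3, 0.6]
width: 24.6
grasp_force: 58.9
```

apply_moves --series '[{"x": 0, "y": 0, "z": 0.1, "twist": 0}, {"x": 0, "y": 0, "z": 0.2, "twist": 0}, {"x": 0, "y": 0, "z": 0.2, "twist": 0}, {"x": 0, "y": 0, "z": 0.2, "twist": 0}, {"x": 0, "y": 0, "z": 0.2, "twist": 0}, {"x": 0, "y": 0, "z": 0.2, "twist": 0}, {"x": 0, "y": 0, "z": 0.2, "twist": 0}, {"x": 0, "y": 0, "z": 0.2, "twist": 0}, {"x": 0, "y": 0, "z": 0.2, "twist": 0}, {"x": 0, "y": 0, "z": 0.2, "twist": 0}]'

```text
t: 7.8
position: [491.1, -2.6, 138.2]
tcp_rot: [0.674, 0.739, 0.0, 0.001]
contact_force: [-2.3, -0.9, 9.8]
width: 24.5
grasp_force: 60.1
```

apply_moves --series '[{"x": 0, "y": 0, "z": -0.1, "twist": 0}, {"x": 0, "y": 0, "z": -0.1, "twist": 0}, {"x": 0, "y": 0, "z": -0.1, "twist": 0}, {"x": 0, "y": 0, "z": -0.1, "twist": 0}, {"x": 0, "y": 0, "z": -0.1, "twist": 0}, {"x": 0, "y": 0, "z": -0.1, "twist": 0}, {"x": 0, "y": 0, "z": -0.1, "twist": 0}, {"x": 0, "y": 0, "z": -0.1, "twist": 0}, {"x": 0, "y": 0, "z": -0.1, "twist": 0}, {"x": 0, "y": 0, "z": -0.1, "twist": 0}]' --hand 8.4

```text
t: 8.63
position: [490.4, -2.5, 137.3]
tcp_rot: [0.674, 0.739, -0.0, -0.0]
contact_force: [1.0, 0.7, -1.1]
width: 84.1
grasp_force: 0.0
```

apply_moves --series '[{"x": 0, "y": 0, "z": -0.3, "twist": 0}, {"x": 0, "y": 0, "z": -0.8, "twist": 0}, {"x": 0, "y": 0, "z": -1.5, "twist": 0}, {"x": 0, "y": 0, "z": -2.5, "twist": 0}, {"x": 0, "y": 0, "z": -3.5, "twist": 0}, {"x": 0, "y": 0, "z": -4.5, "twist": 0}, {"x": 0, "y": 0, "z": -5.5, "twist": 0}, {"x": 0, "y": 0, "z": -6.5, "twist": 0}, {"x": 0, "y": 0, "z": -7.5, "twist": 0}, {"x": 0, "y": 0, "z": -8, "twist": 0}]'

```text
t: 9.47
position: [491.2, -2.4, 219.2]
tcp_rot: [0.674, 0.739, 0.001, 0.001]
contact_force: [-1.4, -0.4, 0.2]
width: 83.9
grasp_force: 0.0
```

```bash
python3 - <<'E'
from h import *
a=[]
for n in('scene','side'):
    im,d,W,s=snap(n); a.append(im[170:310,270:430] if n=='scene' else im[170:310,210:370])
a=[cv2.resize(x,(400,350)) for x in a]
cv2.imwrite('pics/c4.png',np.hstack(a));print(s['position'],s['tcp_rot'],s['contact_force'])
E
```

```text
[491.61840928  -2.36449842 219.57387885] [0.67402667 0.73870474 0.00111667 0.00145287] [-0.09647459  0.57330638  0.40377817]
```

View pics/c4.png

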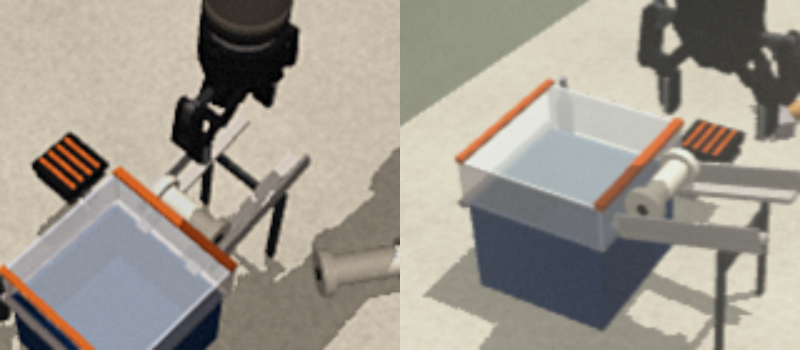

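The spool rests crosswise against the shut lid: (195,210) in the left view, (665,180) in the right. Before going near the lid I check the gripper's camera overhang.

```bash
python3 - <<'E'
from h import *
print(np.round(camera_info('wrist')['mount'],2));print(np.round(telemetry.read_state()['joint_pos'],2))
E
```

```text
[[   0.     -0.95   -0.3    75.64]
 [   1.      0.      0.     -0.88]
 [   0.     -0.3     0.95 -142.85]
 [   0.      0.      0.      1.  ]]
[ 0.53  0.26 -0.68  1.67  0.17  1.27 -0.1 ]
```

apply_moves --series '[{"x": -1, "y": 0.5, "z": 0, "twist": 0}, {"x": -3, "y": 1.6, "z": 0, "twist": 0}, {"x": -5, "y": 2.6, "z": 0, "twist": 0}, {"x": -7, "y": 3.7, "z": 0, "twist": 0}, {"x": -9, "y": 4.8, "z": 0, "twist": 0}, {"x": -11, "y": 5.8, "z": 0, "twist": 0}, {"x": -13, "y": 6.9, "z": 0, "twist": 0}, {"x": -14.2, "y": 7.5, "z": 0, "twist": 0}, {"x": -15, "y": 7.9, "z": 0, "twist": 0}, {"x": -15, "y": 7.9, "z": 0, "twist": 0}]' --hand 0

```text
t: 10.4
position: [582.9, -148.0, 215.6]
tcp_rot: [0.676, 0.737, -0.001, -0.001]
contact_force: [-0.5, 0.5, -0.4]
width: -0.0
grasp_force: 0.0
```

Spool released; camera overhangs 75 mm along tool x, toward the lid. I turn it away while descending toward the tread.

apply_moves --series '[{"x": 0, "y": 0, "z": 0, "twist": -7}, {"x": 0, "y": 0, "z": 1, "twist": -14}, {"x": 0, "y": 0, "z": 2.5, "twist": -21}, {"x": 0, "y": 0, "z": 4, "twist": -28}, {"x": 0, "y": 0, "z": 5.5, "twist": -35}, {"x": 0, "y": 0, "z": 7, "twist": -42}, {"x": 0, "y": 0, "z": 8.5, "twist": -49}, {"x": 0, "y": 0, "z": 9.6, "twist": -56}, {"x": 0, "y": 0, "z": 10.4, "twist": -63}, {"x": 0, "y": 0, "z": 10.7, "twist": -70}]'

```text
t: 11.23
position: [581.1, -143.5, 108.6]
tcp_rot: [0.124, 0.992, 0.0, -0.002]
contact_force: [0.8, -0.2, -0.3]
width: -0.2
grasp_force: 0.0
```

apply_moves --series '[{"x": 0, "y": 0, "z": 0.1, "twist": 0}, {"x": 0, "y": 0, "z": 0.2, "twist": 0}, {"x": 0, "y": 0, "z": 0.3, "twist": 0}, {"x": 0, "y": 0, "z": 0.4, "twist": 0}, {"x": 0, "y": 0, "z": 0.5, "twist": 0}, {"x": 0, "y": 0, "z": 0.6, "twist": 0}, {"x": 0, "y": 0, "z": 0.7, "twist": 0}, {"x": 0, "y": 0, "z": 0.8, "twist": 0}, {"x": 0, "y": 0, "z": 0.9, "twist": 0}, {"x": 0, "y": 0, "z": 1, "twist": 0}]'

```text
t: 12.07
position: [582.8, -144.7, 100.2]
tcp_rot: [0.128, 0.992, -0.0, -0.0]
contact_force: [0.5, 0.5, 0.3]
width: 0.0
grasp_force: 0.0
```

apply_moves --series '[{"x": 0, "y": 0, "z": 0.2, "twist": 0}, {"x": 0, "y": 0, "z": 0.4, "twist": 0}, {"x": 0, "y": 0, "z": 0.6, "twist": 0}, {"x": 0, "y": 0, "z": 0.8, "twist": 0}, {"x": 0, "y": 0, "z": 1, "twist": 0}, {"x": 0, "y": 0, "z": 1.2, "twist": 0}, {"x": 0, "y": 0, "z": 1.4, "twist": 0}, {"x": 0, "y": 0, "z": 1.5, "twist": 0}, {"x": 0, "y": 0, "z": 1.5, "twist": 0}, {"x": 0, "y": 0, "z": 1.5, "twist": 0}]'

```text
t: 12.9
position: [580.7, -144.9, 85.3]
tcp_rot: [0.128, 0.992, -0.001, -0.002]
contact_force: [-5.0, 0.6, 4.9]
width: 0.1
grasp_force: 2.9
```

apply_moves --series '[{"x": 0, "y": 0, "z": 0.2, "twist": 0}, {"x": 0, "y": 0, "z": 0.4, "twist": 0}, {"x": 0, "y": 0, "z": 0.6, "twist": 0}, {"x": 0, "y": 0, "z": 0.8, "twist": 0}, {"x": 0, "y": 0, "z": 1, "twist": 0}, {"x": 0, "y": 0, "z": 1.2, "twist": 0}, {"x": 0, "y": 0, "z": 1.4, "twist": 0}, {"x": 0, "y": 0, "z": 1.6, "twist": 0}, {"x": 0, "y": 0, "z": 1.6, "twist": 0}, {"x": 0, "y": 0, "z": 1.6, "twist": 0}]'

```text
t: 13.73
position: [580.7, -145.1, 68.9]
tcp_rot: [0.129, 0.992, -0.001, -0.002]
contact_force: [-5.1, -0.6, 4.7]
width: -0.1
grasp_force: 2.7
```

apply_moves --series '[{"x": 0, "y": 0, "z": 0.2, "twist": 0}, {"x": 0, "y": 0, "z": 0.4, "twist": 0}, {"x": 0, "y": 0, "z": 0.6, "twist": 0}, {"x": 0, "y": 0, "z": 0.7, "twist": 0}, {"x": 0, "y": 0, "z": 0.8, "twist": 0}, {"x": 0, "y": 0, "z": 0.8, "twist": 0}, {"x": 0, "y": 0, "z": 0.8, "twist": 0}, {"x": 0, "y": 0, "z": 0.8, "twist": 0}, {"x": 0, "y": 0, "z": 0.8, "twist": 0}, {"x": 0, "y": 0, "z": 0.8, "twist": 0}]'

```text
t: 14.57
position: [581.0, -145.1, 61.5]
tcp_rot: [0.129, 0.992, -0.001, -0.002]
contact_force: [-5.8, -0.7, 6.3]
width: 0.1
grasp_force: 4.2
```

apply_moves --series '[{"x": 0, "y": 0, "z": 0.1, "twist": 0}, {"x": 0, "y": 0, "z": 0.15, "twist": 0}, {"x": 0, "y": 0, "z": 0.2, "twist": 0}, {"x": 0, "y": 0, "z": 0.25, "twist": 0}, {"x": 0, "y": 0, "z": 0.3, "twist": 0}, {"x": 0, "y": 0, "z": 0.3, "twist": 0}, {"x": 0, "y": 0, "z": 0.3, "twist": 0}, {"x": 0, "y": 0, "z": 0.3, "twist": 0}, {"x": 0, "y": 0, "z": 0.3, "twist": 0}, {"x": 0, "y": 0, "z": 0.3, "twist": 0}]'

```text
t: 15.4
position: [581.4, -145.1, 59.6]
tcp_rot: [0.129, 0.992, -0.001, -0.001]
contact_force: [-7.6, -0.9, 11.6]
width: 0.1
grasp_force: 6.6
```

apply_moves --series '[{"x": 0, "y": 0, "z": 0.1, "twist": 0}, {"x": 0, "y": 0, "z": 0.2, "twist": 0}, {"x": 0, "y": 0, "z": 0.2, "twist": 0}, {"x": 0, "y": 0, "z": 0.2, "twist": 0}, {"x": 0, "y": 0, "z": 0.2, "twist": 0}, {"x": 0, "y": 0, "z": 0.2, "twist": 0}, {"x": 0, "y": 0, "z": 0.2, "twist": 0}, {"x": 0, "y": 0, "z": 0.2, "twist": 0}, {"x": 0, "y": 0, "z": 0.2, "twist": 0}, {"x": 0, "y": 0, "z": 0.2, "twist": 0}]'

```text
t: 16.23
position: [581.7, -145.0, 58.4]
tcp_rot: [0.129, 0.992, -0.001, -0.001]
contact_force: [-7.4, -0.0, 14.4]
width: -0.0
grasp_force: 8.1
```

apply_moves --series '[{"x": 0, "y": 0, "z": 0.03, "twist": 0}, {"x": 0, "y": 0, "z": 0.03, "twist": 0}, {"x": 0, "y": 0, "z": 0.03, "twist": 0}, {"x": 0, "y": 0, "z": 0.03, "twist": 0}, {"x": 0, "y": 0, "z": 0.03, "twist": 0}, {"x": 0, "y": 0, "z": 0.03, "twist": 0}, {"x": 0, "y": 0, "z": 0.03, "twist": 0}, {"x": 0, "y": 0, "z": 0.03, "twist": 0}, {"x": 0, "y": 0, "z": 0.03, "twist": 0}, {"x": 0, "y": 0, "z": 0.03, "twist": 0}]'

```text
t: 17.07
position: [581.8, -145.0, 58.2]
tcp_rot: [0.129, 0.992, -0.001, -0.001]
contact_force: [-8.8, 0.7, 15.1]
width: 0.0
grasp_force: 8.4
```

```bash
python3 - <<'E'
from h import *
a=[]
for n in('scene','side'):
    im,d,W,s=snap(n); a.append(im[200:360,240:400] if n=='scene' else im[150:310,210:370])
a=[cv2.resize(x,(400,400)) for x in a]
cv2.imwrite('pics/c5.png',np.hstack(a));print(s['t'],s['position'],s['contact_force'])
E
```

```text
17.1167 [ 581.7905787  -144.99528499   58.21144579] [-8.87942234  0.10302054 14.78972565]
```

View pics/c5.png

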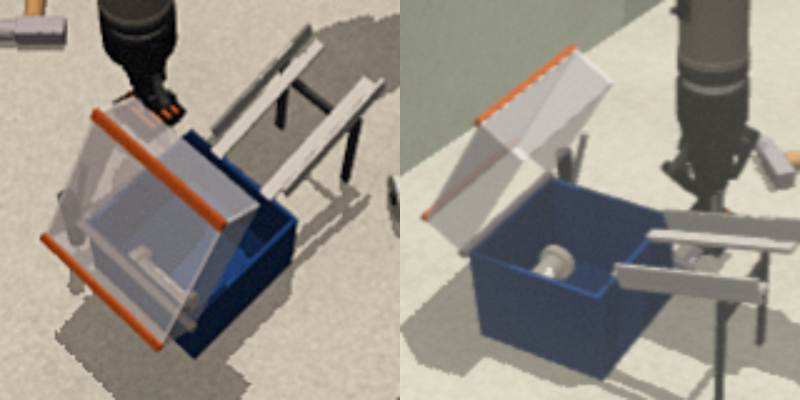

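The views show the lid fully open and the spool lying inside the bin at (165,270) left and (555,260) right. Now I ease the pedal up slowly.

apply_moves --series '[{"x": 0, "y": 0, "z": -0.1, "twist": 0}, {"x": 0, "y": 0, "z": -0.2, "twist": 0}, {"x": 0, "y": 0, "z": -0.3, "twist": 0}, {"x": 0, "y": 0, "z": -0.4, "twist": 0}, {"x": 0, "y": 0, "z": -0.5, "twist": 0}, {"x": 0, "y": 0, "z": -0.6, "twist": 0}, {"x": 0, "y": 0, "z": -0.7, "twist": 0}, {"x": 0, "y": 0, "z": -0.8, "twist": 0}, {"x": 0, "y": 0, "z": -0.9, "twist": 0}, {"x": 0, "y": 0, "z": -1, "twist": 0}]'

```text
t: 18.0
position: [582.1, -145.0, 65.9]
tcp_rot: [0.129, 0.992, -0.0, -0.001]
contact_force: [-4.3, -0.0, 3.7]
width: -0.3
grasp_force: 2.5
```

apply_moves --series '[{"x": 0, "y": 0, "z": -0.1, "twist": 0}, {"x": 0, "y": 0, "z": -0.2, "twist": 0}, {"x": 0, "y": 0, "z": -0.3, "twist": 0}, {"x": 0, "y": 0, "z": -0.4, "twist": 0}, {"x": 0, "y": 0, "z": -0.5, "twist": 0}, {"x": 0, "y": 0, "z": -0.6, "twist": 0}, {"x": 0, "y": 0, "z": -0.7, "twist": 0}, {"x": 0, "y": 0, "z": -0.8, "twist": 0}, {"x": 0, "y": 0, "z": -0.9, "twist": 0}, {"x": 0, "y": 0, "z": -1, "twist": 0}]'

```text
t: 18.83
position: [583.4, -144.7, 76.4]
tcp_rot: [0.128, 0.992, 0.0, 0.001]
contact_force: [-2.2, -2.0, 3.8]
width: 0.1
grasp_force: 2.5
```

apply_moves --series '[{"x": 0, "y": 0, "z": -0.1, "twist": 0}, {"x": 0, "y": 0, "z": -0.2, "twist": 0}, {"x": 0, "y": 0, "z": -0.3, "twist": 0}, {"x": 0, "y": 0, "z": -0.4, "twist": 0}, {"x": 0, "y": 0, "z": -0.5, "twist": 0}, {"x": 0, "y": 0, "z": -0.6, "twist": 0}, {"x": 0, "y": 0, "z": -0.7, "twist": 0}, {"x": 0, "y": 0, "z": -0.8, "twist": 0}, {"x": 0, "y": 0, "z": -0.9, "twist": 0}, {"x": 0, "y": 0, "z": -1, "twist": 0}]'

```text
t: 19.67
position: [583.6, -144.2, 86.4]
tcp_rot: [0.128, 0.992, 0.0, 0.001]
contact_force: [2.4, -0.4, 4.0]
width: -0.0
grasp_force: 1.8
```

apply_moves --series '[{"x": 0, "y": 0, "z": -0.07, "twist": 0}, {"x": 0, "y": 0, "z": -0.14, "twist": 0}, {"x": 0, "y": 0, "z": -0.21, "twist": 0}, {"x": 0, "y": 0, "z": -0.28, "twist": 0}, {"x": 0, "y": 0, "z": -0.35, "twist": 0}, {"x": 0, "y": 0, "z": -0.42, "twist": 0}, {"x": 0, "y": 0, "z": -0.49, "twist": 0}, {"x": 0, "y": 0, "z": -0.56, "twist": 0}, {"x": 0, "y": 0, "z": -0.63, "twist": 0}, {"x": 0, "y": 0, "z": -0.7, "twist": 0}]'

```text
t: 20.5
position: [582.7, -144.3, 93.0]
tcp_rot: [0.128, 0.992, 0.0, -0.0]
contact_force: [1.8, -0.6, 3.9]
width: -0.0
grasp_force: 1.8
```

apply_moves --series '[{"x": 0, "y": 0, "z": -0.07, "twist": 0}, {"x": 0, "y": 0, "z": -0.14, "twist": 0}, {"x": 0, "y": 0, "z": -0.21, "twist": 0}, {"x": 0, "y": 0, "z": -0.28, "twist": 0}, {"x": 0, "y": 0, "z": -0.35, "twist": 0}, {"x": 0, "y": 0, "z": -0.42, "twist": 0}, {"x": 0, "y": 0, "z": -0.49, "twist": 0}, {"x": 0, "y": 0, "z": -0.56, "twist": 0}, {"x": 0, "y": 0, "z": -0.63, "twist": 0}, {"x": 0, "y": 0, "z": -0.7, "twist": 0}]'

```text
t: 21.33
position: [581.3, -145.3, 99.0]
tcp_rot: [0.129, 0.992, -0.0, -0.002]
contact_force: [-1.1, -0.1, 0.9]
width: -0.5
grasp_force: 0.0
```

Free of the tread; I lift well clear and check.

apply_moves --series '[{"x": 0, "y": 0, "z": -0.1, "twist": 0}, {"x": 0, "y": 0, "z": -0.3, "twist": 0}, {"x": 0, "y": 0, "z": -0.8, "twist": 0}, {"x": 0, "y": 0, "z": -1.8, "twist": 0}, {"x": 0, "y": 0, "z": -3.5, "twist": 0}, {"x": 0, "y": 0, "z": -6, "twist": 0}, {"x": 0, "y": 0, "z": -9, "twist": 0}, {"x": 0, "y": 0, "z": -11, "twist": 0}, {"x": 0, "y": 0, "z": -12, "twist": 0}, {"x": 0, "y": 0, "z": -12, "twist": 0}]'

```text
t: 22.17
position: [584.6, -144.3, 223.6]
tcp_rot: [0.128, 0.992, -0.0, 0.003]
contact_force: [0.1, 1.0, -0.8]
width: -0.1
grasp_force: 0.0
```

```bash
python3 - <<'E'
from h import *
a=[]
for n in('scene','side'):
    im,d,W,s=snap(n); a.append(im[140:400,220:480] if n=='scene' else im[150:410,170:430])
a=[cv2.resize(x,(400,400)) for x in a]
cv2.imwrite('pics/c6.png',np.hstack(a));print(s['t'],s['position'],s['contact_force'])
E
```

```text
22.2167 [ 583.40575456 -144.5160612   221.24015248] [ 0.20699012 -1.00768895  0.14555421]
```

View pics/c6.png

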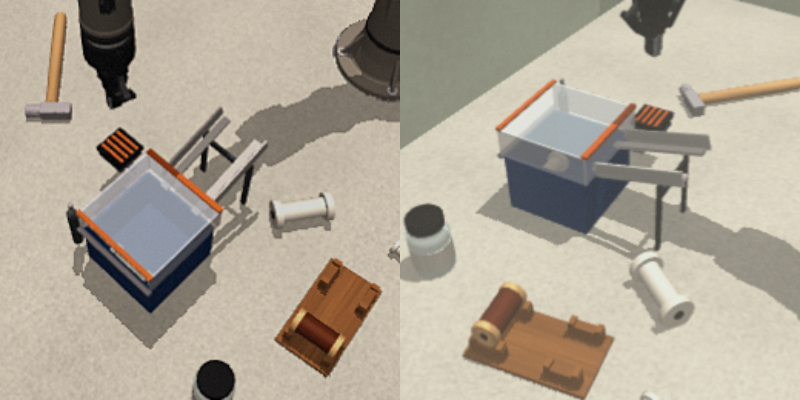

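The lid is shut, the pedal is up, the spool is inside the bin (visible at (555,158)), and everything else is undisturbed.

```bash
python3 -c "
from workcell import r
print(r.hand_in())"
```

```text
the job is handed in; nothing more can be done
None
```

The job is handed in: the spool rested against the shut lid, then rolled into the bin when I held the pedal on its stop at about 15 N (readings up to 15.1 N) for over a second; I eased it up over about 4 s, the lid is shut, and the brown spool, glue jar and hammer look undisturbed.

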